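# Lock the mixer wheel with a push nut

## Robot

A 6-joint arm with a two-finger parallel gripper is mounted at the origin on a cart in front of the work surface, level with it; the furniture and walls round the work are solid. World frame = base frame: x ahead of the robot, y to its left, z up, the work surface at z = 0. Lengths are in m, angles in degrees, forces in N, time in s.
With the tool pointing down it reaches from about 0.35 to 0.875 m from the base axis. Payload 4.2 kg.
Tool frame: the origin (TCP) lies midway between the tips of the shut fingers; the grasp point (between the pads) lies 19 mm behind it; z points along the fingers, y is the direction in which the jaws open and shut (so a half turn about z gives the same grasp; the last joint's range is limited). The gripper opens to 87 mm and grips with 3 to 60 N. Pads are 19 mm wide; open, the fingers measure 117 mm over their backs; the gripper's body (75 mm by 190 mm) begins 51 mm behind the grasp point.
Start: joints at [86.666, 22.042, 0.453, 0, -68.411, -14.817], TCP at [0.195, 0.594, 0.223] pointing down, gripper open.
Joint ranges: [-179.83, 179.83], [-69.29, 118.12], [-61.27, 80.66], [-181.25, 117.63], [-171.15, -9.14], [-177.46, 177.46]. Speed limits (degrees/s): [159.86, 159.86, 180, 180, 180, 180].

## Interface

Orientations are given as a 3x3 rotation matrix whose columns are the frame's x, y, z axes.
In Python, from station import r gives the robot as it stands.
- The arm moves only by the tool carry_out, never from a script. Its argument "steps" is a list of rows, each a list of 2 entries, a list of its own where there are three numbers: the shift along the tool's x, y, z in cm, then the turn about the tool's z in degrees. In form: [[[x, y, z], twist], ...]. A call has 1 to 20 rows; each row is the pose to reach, as a shift and turn from the pose measured when the call began, along the tool's axes at that moment; what a row does not reach only later rows make up. A row lasts 1/10 s, in which the tool goes at most 50 mm and 8.59 degrees, less where a joint would pass 70% of its speed; a pose out of reach is approached as far as the arm can. A call with a gripper value outside its range is refused whole. "gripper" is the gripper's target within -1 to 1 (fully open at 1, half-way at 0, shut at -1), set as the call begins (left out, the last holds). The fingers move at their own pace and stop on an object; the grip force is fixed at half the most. Time passes only in rows, so rows that repeat a pose let the fingers close. It gives the time, the measured TCP pose, the force and the opening at its end, in the units of the state.
- r.sense(): the state, without advancing time (a new reading comes with each control period).
- r.capture(name): name is "scene" or "top" or "wrist"; returns the picture (480x640x3 uint8, red, green, blue); there is no depth.
- r.calibration(name): a dict with "camera_matrix" (3x3 intrinsics, pixels), "world_from_camera" (4x4, takes a point from camera to world coordinates). Camera axes: x right, y up, looking along -z (the intrinsics and any distortion apply to the point x, -y, -z); pixel columns grow to the right and rows downward; lengths in m; the calibration is good to about 2 mm. A picture is of the moment at which its call begins: read the wrist's pose just before it. calibration takes no time and is no camera call; for the wrist camera it gives the pose at the moment of the call.
- r.finish_job(): hands the job in, once; it reports no verdict.
Trained networks look in the newest picture that a camera, given by its name, has taken for a name from the list of things; names that differ only in an ending like _2 or _b are one class to them, and where a whole thing is asked for, a point or a joint stands for the part that bears it (a point fixed in the world has none). Each returns a list of dicts, best first, with "confidence" (0 to 1); they miss things now and then, are a little off and sometimes report something else, mostly with a low value. They report only what shows in the picture. A call takes as long as a camera call. They do not tell look-alikes from the thing itself.
- r.cut_out(camera, target): "pixels" (480x640 bool, what is visible of it).
- r.place_of(camera, target): "centre" ([x, y, z] in m, in world coordinates, good to about 4 mm: a listed point, or the origin of a listed thing).
The state is a dict: "time_s": time; "joints": joint angles; "joint_velocities": joint speeds; "effort": joint torques, N m; "tcp_pos": TCP position; "ee_rot": TCP orientation; "wrist_force": force on the tool from outside, world axes, zero at the start; "moment": the same for the moment, N m; "gripper_width": opening from 0.0 (shut) to 1.0 (fully open).
Only numpy, scipy, OpenCV 4.12 (cv2) and the standard library are available. Lean on these libraries where they do the work, as an engineer would, in place of code of your own. Each camera call takes 0.05 s, during which the arm holds its last target. There are 200 camera calls.

## Task

Take the steel push nut from the worktop, set it mouth down on the bare shaft of the small bench mixer and press it straight down until it bears firmly on the wheel's hub, so that it bites and keeps the sprung wheel clamped after you let go. The nut slides stiffly at first; stop as soon as it bears firmly, because the wheel cracks if it is pressed with more than 25 N. Do not push the things round about out of their places.

Things in the scene. Friction and masses are not known exactly. Their poses are not given: they have to be found in the camera images.
- nut_center (a point): Centre, half-way up, of the push nut: a steel cap with closed flat top, finely ribbed side 28 mm in diameter and, at its foot, a flange 34 mm in diameter and 4 mm thick; 44 mm tall, so its foot is 22 mm below this point. It stands on the worktop, open mouth down, z up. Mass about 100 g.
- nut_mouth (a point): Centre of the same nut's foot (its mouth), 22 mm below nut_center; z points up. Bore 15 mm, hollow 41 mm deep. Four teeth, 5 mm above the foot, lean up and inward to a circle 9.6 mm across; they let a 12 mm shaft in under force and bite when drawn back.
- shaft_tip (a point): Top of the mixer's fixed, upright, plain steel shaft, 100 mm above the worktop: 12 mm in diameter, its last 12 mm tapering to 5 mm at the tip. Once the nut's foot is 10 mm below this point the teeth touch the taper and the push grows to 7 to 14 N; from about 17 mm below, on the full shaft, the nut slides on under a steady 3 to 10 N.
- mixer: The small bench mixer, fixed: a white box 104 x 104 mm, 36 mm high, the shaft upright in its middle. Origin on the worktop below the shaft. Its wheel is a disc 90 mm in diameter with a rim; the hub round the shaft, 26 mm in diameter, stands 10 mm above the rim. The wheel does not turn.
- carousel: The wheel with its bearing plate; origin on the shaft's axis 36 mm above the worktop, which does not tell the wheel's height: the hub's flat top lies 20 to 36 mm below the shaft tip, different every time, to be found by feel. It is sprung: 12 N per mm, 4 mm travel. Once the nut meets it the push rises; 18 N in all is firm.
- control_vial: Bystander: closed vial, 24 mm in diameter, 45 mm tall, upright; origin at the centre of its foot.
- lancet_box: Bystander: carton 45 x 62 x 38 mm; origin at the centre of its underside.
- petri_dish: Bystander: lidded round dish, 89 mm in diameter, 15 mm tall; origin at the centre of its underside.
- timer: Bystander: flat bench timer with three buttons, 58 x 62 x 18 mm; origin at the centre of its underside.
- sample_cup: Bystander: lidded cup, 59 mm in diameter, 66 mm tall; origin at the centre of its foot.
There are look-alikes about, which are no part of the job. What is shaped like the part that bears nut_center but turquoise is not meant.

How it is judged (in metres and radians):
On the way, in this order (a step that is already met when the one before it is completed fails the run):
1. the nut sits over the shaft's tip, mouth down (horizontal distance between nut_mouth and shaft_tip below 0.004 m and z of nut_mouth in the frame of shaft_tip below -0.002 m and angle between nut_mouth's own z axis and vertical below 0.2 rad), for 0.1 s.
2. the nut is pressed against the wheel's hub with more than 3 N (contact force between push_nut and carousel above 3 N), for 0.1 s.
At the end, for the whole second after the job is handed in: The released nut stands straight on the shaft (axis within 3 mm, tilt under 0.12 rad), its foot at least 16 mm below the shaft's tip, at rest, and still clamps the sprung wheel's hub with more than 3 N (horizontal distance between nut_mouth and shaft_tip below 0.003 m and z of nut_mouth in the frame of shaft_tip below -0.016 m and angle between nut_mouth's own z axis and vertical below 0.12 rad and contact force between push_nut and carousel above 3 N and linear speed of push_nut below 0.01 m/s); the robot touches nothing.
It fails at once if the wheel is pressed with more than 25 N (contact force between anything else and carousel above 25 N).
It fails at once if a bystander is pushed more than 30 mm away (distance of any of control_vial, lancet_box, petri_dish, timer, sample_cup from where it was at the start of the episode above 0.03 m).
It also fails if it takes over 32 s, if anything falls off the work surface, if the arm or the gripper's body presses on something with over 40 N, if the wrist force passes 120 N, or if a joint passes its speed limit or range.

## Working session

There is one attempt and no reset: what is moved stays moved. The work goes in short steps, Python scripts to look and compute and a tool call to move; the robot and the scene stay as the last step left them, time stands still between calls to the robot, and variables do not carry over. Pictures are saved under pics/ and viewed, about 8 in all and at most 12, crops included, and the job is handed in when it is done.

Besides the shell and the picture viewer there is one more tool, called after "Request:" as name([rows], argument=value, ...), one row to a line, values as JSON. carry_out: Moves the arm, as the interface text tells. Its arguments: {"type":"object","properties":{"steps":{"type":"array","items":{"type":"array"}},"gripper":{"type":"number"}},"required":["steps"]}

```bash
mkdir -p pics; cat > h.py <<'E'
import numpy as np, cv2
from station import r
def save(n,img): cv2.imwrite(f'pics/{n}.png',img[:,:,::-1])
E
python3 - <<'E'
from h import *
s=r.sense();print(s['tcp_pos'],np.round(s['ee_rot'],3),s['wrist_force'],s['gripper_width'])
ims=[]
for c in ['scene','top','wrist']:
    im=r.capture(c);ims.append(im);print(c,np.round(r.calibration(c)['world_from_camera'],3)[:3].tolist())
    for t in ['nut_center','nut_mouth','shaft_tip','mixer']:
        print(c,t,[(np.round(d['centre'],3).tolist(),round(d['confidence'],2)) for d in r.place_of(c,t)][:4])
for t in ['control_vial','lancet_box','petri_dish','timer','sample_cup']:
    print(t,[(np.round(d['centre'],3).tolist(),round(d['confidence'],2)) for d in r.place_of('top',t)][:3])
print(r.sense()['time_s'])
a=np.zeros((600,800,3),np.uint8)
for i,im in enumerate(ims): 
    y,x=divmod(i,2);a[y*300:y*300+300,x*400:x*400+400]=cv2.resize(im,(400,300),interpolation=cv2.INTER_AREA)
save('a',a)
E
```

```text
[0.19448721 0.59331613 0.22144267] [[ 0.95  -0.312 -0.001]
 [-0.312 -0.95  -0.002]
 [ 0.     0.002 -1.   ]] [-0.53181691 -0.68789294 -0.41331298] 0.9981117807775812
scene [[-0.529, 0.351, -0.773, -0.388], [-0.848, -0.194, 0.493, 0.815], [0.023, 0.916, 0.4, 0.586]]
scene nut_center [([0.498, 0.295, 0.022], 0.58), ([0.474, 0.383, 0.02], 0.56)]
scene nut_mouth [([0.498, 0.296, -0.002], 0.68), ([0.593, 0.508, -0.001], 0.16)]
scene shaft_tip [([0.545, 0.004, 0.101], 0.86), ([0.425, 0.237, -0.003], 0.27)]
scene mixer [([0.542, 0.004, -0.002], 0.62)]
top [[0.024, 0.991, -0.134, 0.404], [-1.0, 0.024, -0.002, 0.195], [0.001, 0.134, 0.991, 1.115]]
top nut_center [([0.502, 0.296, 0.021], 0.7), ([0.475, 0.381, 0.02], 0.67), ([0.544, 0.006, 0.002], 0.64)]
top nut_mouth [([0.494, 0.296, -0.005], 0.69), ([0.471, 0.381, 0.001], 0.45)]
top shaft_tip [([0.544, 0.006, 0.101], 0.55)]
top mixer [([0.546, 0.006, 0.002], 0.7)]
wrist [[-0.313, 0.913, 0.261, 0.266], [-0.95, -0.3, -0.086, 0.57], [-0.0, -0.274, 0.962, 0.385]]
wrist nut_center []
wrist nut_mouth []
wrist shaft_tip []
wrist mixer []
control_vial [([0.426, 0.233, -0.002], 0.48)]
lancet_box [([0.657, 0.358, -0.001], 0.64), ([0.425, 0.533, -0.001], 0.26)]
petri_dish [([0.428, 0.535, -0.001], 0.96)]
timer [([0.431, -0.123, -0.005], 0.68), ([0.426, 0.534, 0.002], 0.66)]
sample_cup [([0.546, 0.006, 0.099], 0.72), ([0.593, 0.509, -0.001], 0.6)]
1.0
```

View pics/a.png

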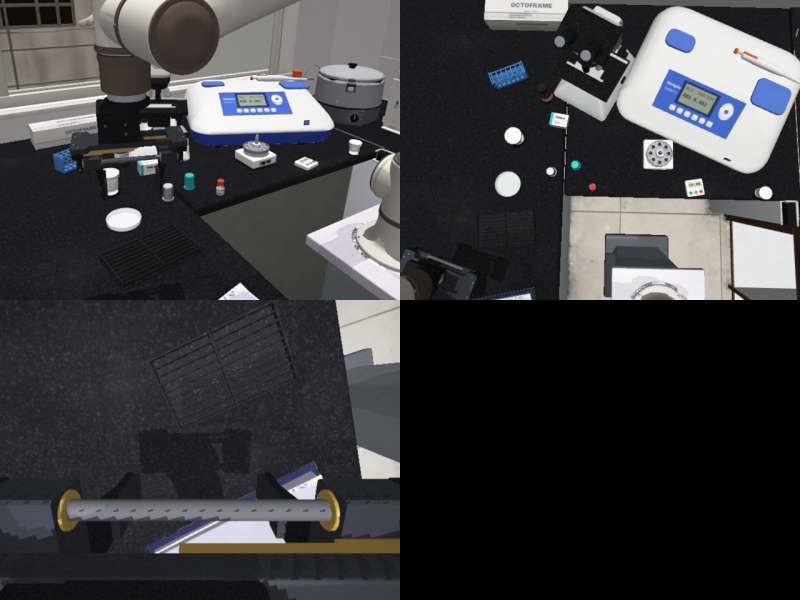

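The pictures show the grey nut at (551,171) in the top tile, the turquoise look-alike at (575,165) and the mixer at (658,153). So the nut is the detection near (0.474, 0.382) and the shaft is near (0.544, 0.005). I'll go above the nut with the jaws half open.

Request:
carry_out([
  [[2, 0.7, 0], 0],
  [[5, 1.7, 0], 0],
  [[8.5, 2.9, 0.5], 0],
  [[12, 4.1, 1], 0],
  [[16, 5.4, 2], 0],
  [[20, 6.8, 3], 0],
  [[24, 8.2, 4], 0],
  [[27.5, 9.4, 5], 0],
  [[30.5, 10.4, 5.5], 0],
  [[32.3, 11, 6], 0],
  [[33.2, 11.3, 6], 0],
  [[33.2, 11.3, 6], 0],
  [[33.2, 11.3, 6], 0],
], gripper=0)

```text
time_s: 2.3
tcp_pos: [0.4748, 0.3833, 0.163]
ee_rot: [[0.95, -0.311, 0.0], [-0.311, -0.95, 0.001], [0.0, -0.001, -1.0]]
wrist_force: [-0.3, 0.2, -0.3]
gripper_width: 0.5
```

```bash
cat >> h.py <<'E'
def proj(c,p,K=None):
    K=r.calibration(c);T=np.linalg.inv(K['world_from_camera']);q=T[:3,:3]@np.array(p)+T[:3,3]
    u=K['camera_matrix']@np.array([q[0],-q[1],-q[2]]);return (u[:2]/u[2])
def ray(c,uv):
    K=r.calibration(c);T=np.array(K['world_from_camera']);d=np.linalg.inv(K['camera_matrix'])@np.array([uv[0],uv[1],1.])
    d=T[:3,:3]@np.array([d[0],-d[1],-d[2]]);return T[:3,3],d/np.linalg.norm(d)
def tri(rays):
    A=sum(np.eye(3)-np.outer(d,d) for o,d in rays);b=sum((np.eye(3)-np.outer(d,d))@o for o,d in rays);return np.linalg.solve(A,b)
def tool(v,s): return np.round(100*np.array(s['ee_rot']).T@np.array(v),2)
E
python3 - <<'E'
from h import *
s=r.sense();print(s['time_s'],s['tcp_pos'],s['ee_rot'][2],s['gripper_width'])
im=r.capture('wrist')
for t in ['nut_center','nut_mouth']:
    print(t,[(np.round(d['centre'],3).tolist(),round(d['confidence'],2)) for d in r.place_of('wrist',t)][:4])
p=[.474,.382,.044];print(proj('wrist',p),[proj('wrist',[.474,.382,z]) for z in (0,.022)])
for d in r.cut_out('wrist','nut_center')[:3]:
    m=d['pixels'];ys,xs=np.nonzero(m);print(d['confidence'],m.sum(),xs.mean(),ys.mean(),xs.min(),xs.max(),ys.min(),ys.max())
save('b',im)
E
```

```text
2.3 [0.47477612 0.38334979 0.16297526] [ 1.58689216e-04 -6.95635060e-04 -9.99999745e-01] 0.5003418946361922
nut_center [([0.475, 0.378, 0.017], 0.87)]
nut_mouth [([0.479, 0.382, 0.003], 0.94), ([0.498, 0.294, 0.002], 0.63)]
[320.05783587 230.91567073] [array([319.79376478, 218.13261174]), array([319.91686929, 224.09181122])]
0.7 1490 320.7161073825503 223.2275167785235 301 339 200 247
0.61 1663 412.26277811184605 162.37041491280817 388 437 141 183
```

View pics/b.png

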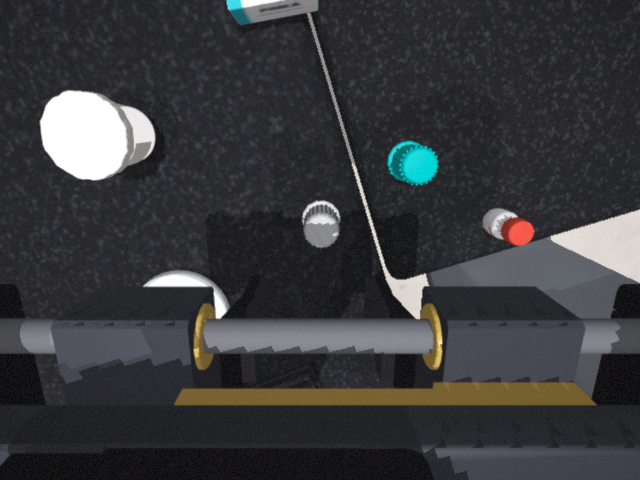

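The view shows the steel nut's top at (321,233), against (320,231) predicted, so the position holds. The turquoise one at (413,163) is clear of the jaws. I'll descend and grip.

Request:
carry_out([
  [[0, 0.1, 2], 0],
  [[0, 0.1, 5], 0],
  [[0, 0.1, 8], 0],
  [[0, 0.1, 11], 0],
  [[0, 0.1, 13.5], 0],
  [[0, 0.1, 14.8], 0],
  [[0, 0.1, 15.4], 0],
  [[0, 0.1, 15.4], 0],
  [[0, 0.1, 15.4], 0],
])

```text
time_s: 3.4
tcp_pos: [0.4746, 0.3839, 0.0102]
ee_rot: [[0.951, -0.31, 0.002], [-0.31, -0.951, 0.002], [0.001, -0.003, -1.0]]
wrist_force: [0.1, 0.8, -0.0]
gripper_width: 0.5
```

Request:
carry_out([
  [[0, 0, 0], 0],
  [[0, 0, 0], 0],
  [[0, 0, 0], 0],
  [[0, 0, 0], 0],
  [[0, 0, 0], 0],
  [[0, 0, 0], 0],
  [[0, 0, 0], 0],
], gripper=-1)

```text
time_s: 4.1
tcp_pos: [0.4747, 0.3837, 0.011]
ee_rot: [[0.951, -0.309, 0.002], [-0.309, -0.951, 0.002], [0.001, -0.003, -1.0]]
wrist_force: [-1.6, -2.1, 6.1]
gripper_width: 0.314
```

Request:
carry_out([
  [[0, 0, -1], 0],
  [[0, 0, -3], 0],
  [[0, 0, -6], 0],
  [[0, 0, -9.5], 0],
  [[0, 1, -13], 0],
  [[1, 3, -15], 0],
  [[2.5, 6, -16], 0],
  [[4.5, 9, -16], 0],
  [[6.5, 12.5, -16], 0],
  [[8.7, 16, -16], 0],
  [[10.8, 20, -16], 0],
  [[13, 24, -16], 0],
  [[15, 27.5, -16], 0],
  [[16.7, 30.5, -16], 0],
  [[17.9, 32.8, -16], 0],
  [[18.4, 33.9, -16], 0],
  [[18.4, 33.9, -16], 0],
  [[18.4, 33.9, -16], 0],
])

```text
time_s: 5.9
tcp_pos: [0.5444, 0.0045, 0.1705]
ee_rot: [[0.951, -0.309, 0.003], [-0.309, -0.951, 0.003], [0.002, -0.003, -1.0]]
wrist_force: [-0.4, 0.7, -0.5]
gripper_width: 0.316
```

```bash
python3 - <<'E'
from h import *
s=r.sense();print(s['time_s'],s['tcp_pos'],s['wrist_force'],s['gripper_width'])
im=r.capture('wrist')
for t in ['shaft_tip','mixer','nut_mouth','nut_center']:
    print(t,[(np.round(d['centre'],4).tolist(),round(d['confidence'],2)) for d in r.place_of('wrist',t)][:4])
tp=s['tcp_pos'];print(proj('wrist',[.5445,.005,.1]),'tcp',proj('wrist',tp),'foot',proj('wrist',np.array(tp)-[0,0,.011]))
save('c',im)
ts=r.capture('top');sc=r.capture('scene')
for c in('top','scene'):
    print(c,[(np.round(d['centre'],4).tolist(),round(d['confidence'],2)) for d in r.place_of(c,'shaft_tip')][:4],proj(c,[.5445,.005,.1]))
u,v=proj('scene',[.5445,.005,.12]).astype(int)
save('d',cv2.resize(sc[v-60:v+60,u-80:u+80],(800,600),interpolation=cv2.INTER_CUBIC));print(u,v)
E
```

```text
5.9 [0.5444288  0.0045174  0.17052803] [-0.43245378  0.73921337 -0.49051766] 0.3161697700692959
shaft_tip [([0.5433, 0.0062, 0.0984], 0.85)]
mixer [([0.542, 0.0084, -0.0011], 0.95)]
nut_mouth [([0.4986, 0.2956, -0.0009], 0.9), ([0.5484, 0.0038, 0.1599], 0.85)]
nut_center [([0.5449, 0.0004, 0.176], 0.68), ([0.4971, 0.2982, 0.0194], 0.65)]
[317.7294769  250.58986474] tcp [318.34632352 296.38555263] foot [318.37120012 287.04027886]
top [([0.5449, 0.0078, 0.1005], 0.91)] [419.70047083 240.76996468]
scene [([0.5426, 0.0049, 0.0999], 0.85)] [411.46949407 214.42995556]
412 205
```

View pics/c.png

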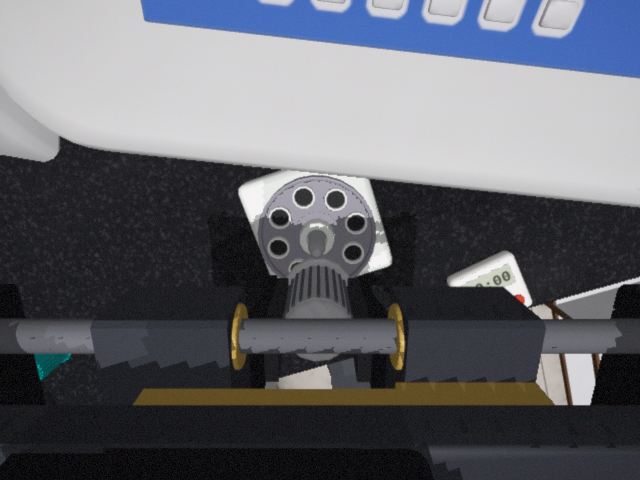

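View pics/d.png

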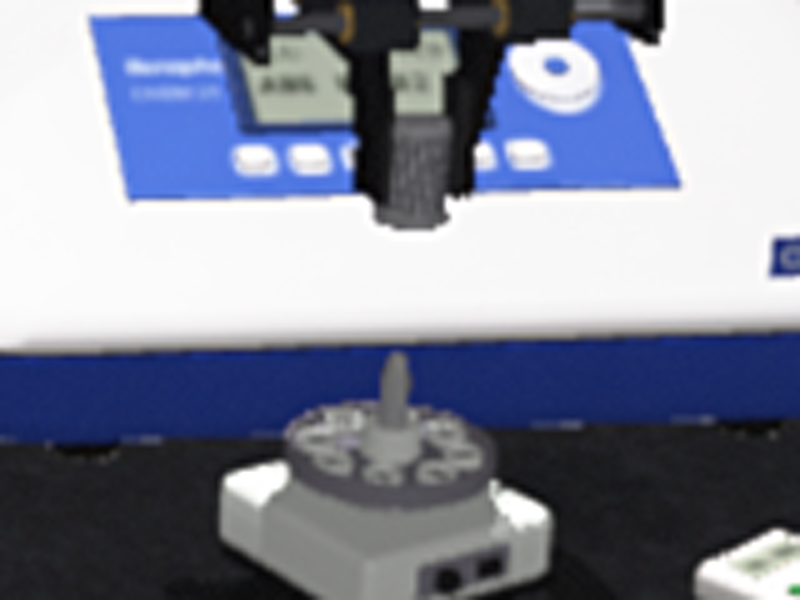

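The wrist view shows the tip near (317,252) and the nut's foot near (318,285). The scene crop shows the tip at column 411.4 and the nut's foot at about 414. I'll compare these within each camera.

```bash
python3 - <<'E'
from h import *
s=r.sense();tp=np.array(s['tcp_pos']);f=tp-[0,0,.011]
for c in('scene','wrist','top'):
    print(c,'foot',proj(c,f),'top of nut',proj(c,f+[0,0,.044]),'tip',proj(c,[.5445,.005,.1]), 'd/dx,dy per mm',(proj(c,[.5545,.005,.1])-proj(c,[.5445,.005,.1]))/10,(proj(c,[.5445,.015,.1])-proj(c,[.5445,.005,.1]))/10)
im=cv2.imread('pics/c.png')
a=cv2.resize(im[215:315,260:380],(720,600),interpolation=cv2.INTER_CUBIC);cv2.imwrite('pics/e.png',a)
E
```

```text
scene foot [413.94269944 187.86183924] top of nut [415.66521113 167.57330584] tip [411.46949407 214.42995556] d/dx,dy per mm [-0.29918476 -0.15392072] [-0.36974105  0.08508859]
wrist foot [317.46824716 287.29355268] top of nut [317.09913719 332.88584202] tip [316.9511763  250.84514109] d/dx,dy per mm [-0.48170924 -1.40636723] [-1.45540908  0.45028625]
top foot [425.71159319 236.75199019] top of nut [430.44561071 233.4076103 ] tip [419.70047083 240.76996468] d/dx,dy per mm [-0.00055951 -0.48127059] [-0.48636923 -0.01161208]
```

View pics/e.png

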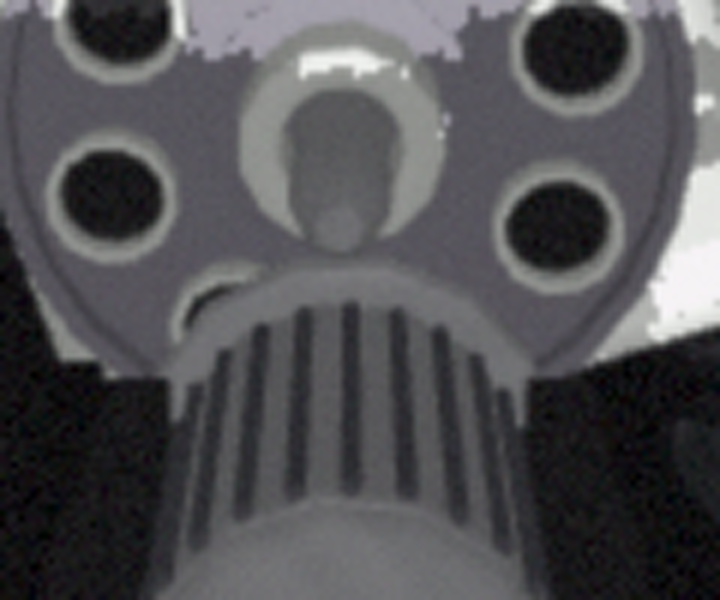

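The tip is about 1.2 mm in -x and 1.3 mm in +y from the nut's axis. I'll correct for that and lower until the mouth is about 5 mm over the tip.

Request:
carry_out([
  [[-0.15, -0.09, 0.5], 0],
  [[-0.15, -0.09, 1.5], 0],
  [[-0.15, -0.09, 3], 0],
  [[-0.15, -0.09, 4.2], 0],
  [[-0.15, -0.09, 5], 0],
  [[-0.15, -0.09, 5.6], 0],
  [[-0.15, -0.09, 6.1], 0],
  [[-0.15, -0.09, 6.4], 0],
  [[-0.15, -0.09, 6.5], 0],
  [[-0.15, -0.09, 6.5], 0],
  [[-0.15, -0.09, 6.5], 0],
])

```text
time_s: 7.45
tcp_pos: [0.5437, 0.006, 0.1058]
ee_rot: [[0.951, -0.309, 0.003], [-0.309, -0.951, 0.002], [0.002, -0.003, -1.0]]
wrist_force: [-0.6, -0.9, -0.4]
gripper_width: 0.316
```

```bash
python3 - <<'E'
from h import *
s=r.sense();print(s['time_s'],s['tcp_pos'],s['wrist_force'])
c=r.capture('scene');w=r.capture('wrist')
u,v=proj('scene',[.5435,.005,.1]).astype(int)
a=cv2.resize(c[v-40:v+40,u-32:u+32],(400,500),interpolation=cv2.INTER_CUBIC)
b=cv2.resize(w[190:340,260:380],(400,500),interpolation=cv2.INTER_CUBIC)
save('f',np.hstack([a,b]))
E
```

```text
7.45 [0.54367297 0.0059825  0.10581447] [-0.57916863 -0.86996047 -0.41080795]
```

View pics/f.png

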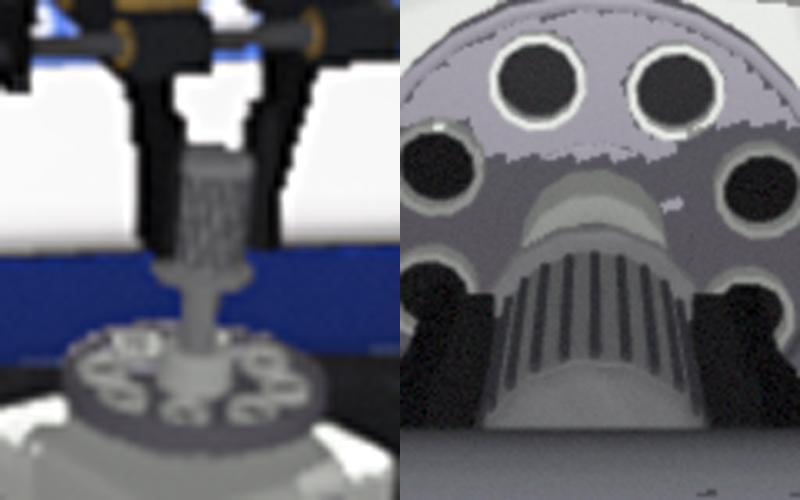

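The mouth is over the tip with no side force, and the flange is centred on the shaft within about 1 mm. Next I'll press down in small calls, watching the force.

Request:
carry_out([
  [[0, 0, 0.2], 0],
  [[0, 0, 0.4], 0],
  [[0, 0, 0.5], 0],
  [[0, 0, 0.6], 0],
  [[0, 0, 0.7], 0],
  [[0, 0, 0.8], 0],
  [[0, 0, 0.9], 0],
  [[0, 0, 0.9], 0],
])

```text
time_s: 8.35
tcp_pos: [0.5438, 0.006, 0.0973]
ee_rot: [[0.951, -0.309, 0.004], [-0.309, -0.951, 0.002], [0.003, -0.003, -1.0]]
wrist_force: [-0.9, 0.0, 3.5]
gripper_width: 0.316
```

Request:
carry_out([
  [[0, 0, 0.1], 0],
  [[0, 0, 0.2], 0],
  [[0, 0, 0.3], 0],
  [[0, 0, 0.4], 0],
  [[0, 0, 0.5], 0],
  [[0, 0, 0.5], 0],
])

```text
time_s: 8.95
tcp_pos: [0.5444, 0.006, 0.0926]
ee_rot: [[0.951, -0.308, 0.005], [-0.308, -0.951, 0.002], [0.004, -0.004, -1.0]]
wrist_force: [0.2, -0.6, 2.7]
gripper_width: 0.318
```

Request:
carry_out([
  [[0, 0, 0.1], 0],
  [[0, 0, 0.2], 0],
  [[0, 0, 0.25], 0],
  [[0, 0, 0.25], 0],
])

```text
time_s: 9.35
tcp_pos: [0.5443, 0.0059, 0.0901]
ee_rot: [[0.951, -0.308, 0.005], [-0.308, -0.951, 0.002], [0.004, -0.004, -1.0]]
wrist_force: [-1.3, -0.4, 4.3]
gripper_width: 0.314
```

Request:
carry_out([
  [[0, 0, 0.1], 0],
  [[0, 0, 0.15], 0],
  [[0, 0, 0.15], 0],
])

```text
time_s: 9.65
tcp_pos: [0.5443, 0.006, 0.0887]
ee_rot: [[0.951, -0.308, 0.005], [-0.308, -0.951, 0.002], [0.004, -0.004, -1.0]]
wrist_force: [-1.3, -0.5, 4.6]
gripper_width: 0.321
```

Request:
carry_out([
  [[0, 0, 0.1], 0],
  [[0, 0, 0.15], 0],
  [[0, 0, 0.15], 0],
])

```text
time_s: 9.95
tcp_pos: [0.5443, 0.006, 0.0872]
ee_rot: [[0.951, -0.308, 0.005], [-0.308, -0.951, 0.002], [0.004, -0.004, -1.0]]
wrist_force: [-1.7, -0.6, 4.3]
gripper_width: 0.315
```

Request:
carry_out([
  [[0, 0, 0.1], 0],
  [[0, 0, 0.15], 0],
  [[0, 0, 0.15], 0],
])

```text
time_s: 10.25
tcp_pos: [0.5443, 0.006, 0.0858]
ee_rot: [[0.951, -0.308, 0.005], [-0.308, -0.951, 0.002], [0.004, -0.004, -1.0]]
wrist_force: [-0.2, -0.1, 4.3]
gripper_width: 0.313
```

Request:
carry_out([
  [[0, 0, 0.05], 0],
  [[0, 0, 0.1], 0],
  [[0, 0, 0.1], 0],
])

```text
time_s: 10.55
tcp_pos: [0.5443, 0.006, 0.0849]
ee_rot: [[0.951, -0.308, 0.005], [-0.308, -0.951, 0.002], [0.004, -0.004, -1.0]]
wrist_force: [-2.7, -1.3, 5.8]
gripper_width: 0.316
```

Request:
carry_out([
  [[0, 0, 0.05], 0],
  [[0, 0, 0.1], 0],
  [[0, 0, 0.1], 0],
])

```text
time_s: 10.85
tcp_pos: [0.5443, 0.006, 0.084]
ee_rot: [[0.951, -0.308, 0.005], [-0.308, -0.951, 0.002], [0.004, -0.003, -1.0]]
wrist_force: [-1.9, -0.6, 4.7]
gripper_width: 0.314
```

Request:
carry_out([
  [[0, 0, 0.05], 0],
  [[0, 0, 0.1], 0],
  [[0, 0, 0.1], 0],
])

```text
time_s: 11.15
tcp_pos: [0.5443, 0.006, 0.083]
ee_rot: [[0.951, -0.308, 0.005], [-0.308, -0.951, 0.002], [0.004, -0.003, -1.0]]
wrist_force: [-0.9, -0.5, 5.1]
gripper_width: 0.31
```

Request:
carry_out([
  [[0, 0, 0.05], 0],
  [[0, 0, 0.1], 0],
  [[0, 0, 0.1], 0],
])

```text
time_s: 11.45
tcp_pos: [0.5443, 0.006, 0.0821]
ee_rot: [[0.951, -0.308, 0.005], [-0.308, -0.951, 0.002], [0.004, -0.003, -1.0]]
wrist_force: [-0.5, -0.6, 5.1]
gripper_width: 0.316
```

Request:
carry_out([
  [[0, 0, 0.05], 0],
  [[0, 0, 0.1], 0],
  [[0, 0, 0.1], 0],
])

```text
time_s: 11.75
tcp_pos: [0.5443, 0.006, 0.0811]
ee_rot: [[0.951, -0.308, 0.005], [-0.308, -0.951, 0.002], [0.004, -0.003, -1.0]]
wrist_force: [-0.9, -0.4, 4.3]
gripper_width: 0.312
```

Request:
carry_out([
  [[0, 0, 0.05], 0],
  [[0, 0, 0.1], 0],
  [[0, 0, 0.1], 0],
])

```text
time_s: 12.05
tcp_pos: [0.5443, 0.006, 0.0801]
ee_rot: [[0.951, -0.308, 0.005], [-0.308, -0.951, 0.002], [0.004, -0.003, -1.0]]
wrist_force: [-1.6, -0.0, 5.6]
gripper_width: 0.316
```

```bash
python3 - <<'E'
from h import *
c=r.capture('scene');w=r.capture('wrist')
u,v=proj('scene',[.5435,.005,.1]).astype(int)
a=cv2.resize(c[v-40:v+40,u-32:u+32],(400,500),interpolation=cv2.INTER_CUBIC)
b=cv2.resize(w[190:340,260:380],(400,500),interpolation=cv2.INTER_CUBIC)
save('g',np.hstack([a,b]))
E
```

```text
(no output)
```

View pics/g.png

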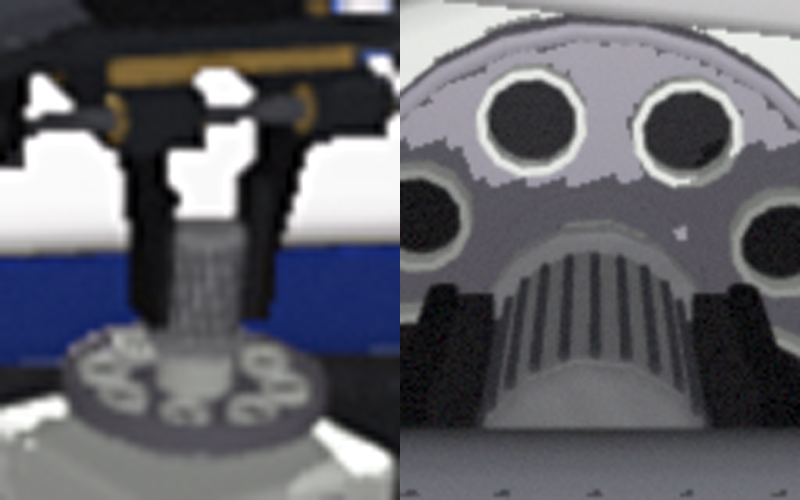

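The nut has not slipped: in the wrist crop it sits as before. Its flange is now just above the hub, so I'll go on in finer steps.

Request:
carry_out([
  [[0, 0, 0.05], 0],
  [[0, 0, 0.08], 0],
  [[0, 0, 0.08], 0],
])

```text
time_s: 12.45
tcp_pos: [0.5444, 0.006, 0.0798]
ee_rot: [[0.951, -0.308, 0.005], [-0.308, -0.951, 0.002], [0.004, -0.003, -1.0]]
wrist_force: [-2.6, -1.1, 8.5]
gripper_width: 0.312
```

Request:
carry_out([
  [[0, 0, 0.05], 0],
  [[0, 0, 0.08], 0],
  [[0, 0, 0.08], 0],
])

```text
time_s: 12.75
tcp_pos: [0.5444, 0.006, 0.0797]
ee_rot: [[0.952, -0.308, 0.005], [-0.308, -0.952, 0.002], [0.004, -0.003, -1.0]]
wrist_force: [-3.0, -0.1, 8.4]
gripper_width: 0.317
```

Request:
carry_out([
  [[0, 0, 0.1], 0],
  [[0, 0, 0.15], 0],
  [[0, 0, 0.15], 0],
])

```text
time_s: 13.05
tcp_pos: [0.5445, 0.006, 0.0793]
ee_rot: [[0.952, -0.307, 0.005], [-0.307, -0.952, 0.001], [0.005, -0.003, -1.0]]
wrist_force: [-2.9, 0.4, 10.9]
gripper_width: 0.318
```

Request:
carry_out([
  [[0, 0, 0.15], 0],
  [[0, 0, 0.18], 0],
  [[0, 0, 0.18], 0],
])

```text
time_s: 13.35
tcp_pos: [0.5446, 0.006, 0.0792]
ee_rot: [[0.952, -0.307, 0.006], [-0.307, -0.952, 0.001], [0.005, -0.003, -1.0]]
wrist_force: [-4.8, 0.5, 15.5]
gripper_width: 0.312
```

Request:
carry_out([
  [[0, 0, 0.18], 0],
  [[0, 0, 0.21], 0],
  [[0, 0, 0.21], 0],
])

```text
time_s: 13.65
tcp_pos: [0.5446, 0.006, 0.079]
ee_rot: [[0.952, -0.306, 0.006], [-0.306, -0.952, 0.001], [0.006, -0.003, -1.0]]
wrist_force: [-6.2, 1.6, 16.3]
gripper_width: 0.321
```

Request:
carry_out([
  [[-0.03, 0, 0.2], 0],
  [[-0.05, 0, 0.23], 0],
  [[-0.05, 0, 0.23], 0],
])

```text
time_s: 13.95
tcp_pos: [0.5446, 0.006, 0.0789]
ee_rot: [[0.952, -0.305, 0.008], [-0.305, -0.952, 0.0], [0.007, -0.003, -1.0]]
wrist_force: [-4.6, 0.1, 17.3]
gripper_width: 0.316
```

Request:
carry_out([
  [[-0.05, 0, 0.23], 0],
  [[-0.05, 0, 0.25], 0],
  [[-0.05, 0, 0.25], 0],
])

```text
time_s: 14.25
tcp_pos: [0.5446, 0.006, 0.0788]
ee_rot: [[0.953, -0.304, 0.009], [-0.304, -0.953, -0.0], [0.009, -0.002, -1.0]]
wrist_force: [-5.6, 0.1, 17.9]
gripper_width: 0.318
```

The push reads 18 N, which is firm. Now I'll release and withdraw straight up.

Request:
carry_out([
  [[0, 0, 0.05], 0],
  [[0, 0, 0.05], 0],
  [[0, 0, 0.05], 0],
  [[0, 0, 0], 0],
  [[0, 0, 0], 0],
], gripper=0.2)

```text
time_s: 14.75
tcp_pos: [0.5444, 0.006, 0.0783]
ee_rot: [[0.953, -0.304, 0.008], [-0.304, -0.953, -0.001], [0.008, -0.002, -1.0]]
wrist_force: [-0.8, -0.1, -0.4]
gripper_width: 0.591
```

Request:
carry_out([
  [[0, 0, -1], 0],
  [[0, 0, -3], 0],
  [[0, 0, -6], 0],
  [[0, 0, -9], 0],
  [[0, 0, -11], 0],
  [[0, 0, -12], 0],
  [[0, 0, -12], 0],
  [[0, 0, -12], 0],
])

```text
time_s: 15.55
tcp_pos: [0.5427, 0.0061, 0.1974]
ee_rot: [[0.952, -0.304, 0.007], [-0.304, -0.953, -0.0], [0.007, -0.002, -1.0]]
wrist_force: [0.9, -0.2, -0.6]
gripper_width: 0.602
```

```bash
python3 - <<'E'
from h import *
s=r.sense();print(s['time_s'],s['tcp_pos'],s['wrist_force'],s['gripper_width'])
c=r.capture('scene');w=r.capture('wrist')
for k in('scene','wrist'): print(k,[(np.round(d['centre'],4).tolist(),round(d['confidence'],2)) for d in r.place_of(k,'nut_mouth')][:3])
u,v=proj('scene',[.5435,.005,.1]).astype(int)
a=cv2.resize(c[v-40:v+40,u-32:u+32],(400,500),interpolation=cv2.INTER_CUBIC)
b=cv2.resize(w[160:310,260:380],(400,500),interpolation=cv2.INTER_CUBIC)
save('i',np.hstack([a,b]))
E
```

```text
15.55 [0.54273361 0.00607347 0.19741656] [ 0.85591765 -0.22128234 -0.55061035] 0.6020839287452995
scene [([0.5481, 0.0078, 0.0684], 0.79), ([0.4951, 0.2934, -0.0033], 0.59)]
wrist [([0.5475, 0.0082, 0.0713], 0.67)]
```

View pics/i.png

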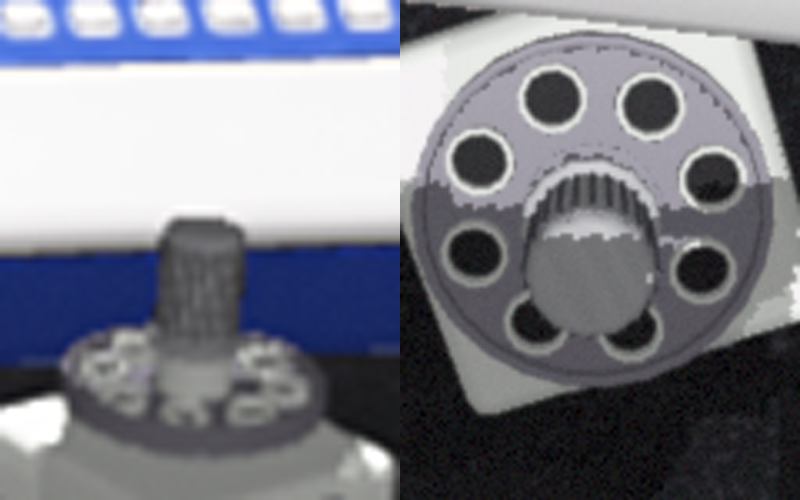

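The released nut stands upright on the shaft, flange on the hub. Nothing is being touched, so I'll hand in.

```bash
python3 -c "
from h import *
print(r.finish_job())"
```

```text
the job is handed in; nothing more can be done
None
```

I set the steel push nut on the mixer's shaft, pressed it onto the hub, let go and handed the job in. That took about 16 s of the 32 s allowed. No verdict is reported.

- **Pressing:** The nut slid on at a steady 4–6 N. It met the hub about 31 mm below the shaft tip. I stopped at a wrist reading of 17.9 N, which I estimate puts about 12–13 N on the wheel.
- **Last pictures:** The released nut stands upright on the shaft with its flange on the hub, and the gripper is about 12 cm up and clear. After letting go, the wrist force was back near zero.
- **Not measured:** I could not measure the clamping force left after release; I inferred it from the press and the pictures.
- **Bystanders:** I did not check their positions again at the end. The arm passed well above them with no sign of contact.
- **Disagreements:**
  - The networks put the nut's mouth at about (0.548, 0.008). That is about 4–5 mm off my shaft estimate of (0.543, 0.006), but the pictures show the nut on the shaft, and the networks are only good to about 4 mm.
  - A side force of about 5–6 N built up while pressing and was gone after release.

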